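# Drip plate under the pipe rest

## Task

On the glass-shop bench, push the flat metal drip plate endways in under the low deck of the pipe rest, through the open side, until its leading end is fully home against the stop bar at the far side. Only push it along the bench with the fingertips: keep it lying flat, never lift or tip it, and do not ram it against the rest. Leave the jar, the brass mould and the wooden block where they stand, and finish with the hand clear of everything.

Things in the scene. Friction and masses are not known exactly. Their poses are not given: they have to be found in the camera images.
- plate: Loose flat bare aluminium plate, 80 mm wide (its x) by 150 mm long (its y) by 14 mm thick, about 0.45 kg, lying on the bench; origin at the centre of its underside. Both ends are alike. It starts 170 to 220 mm out along the rest's +y, up to 35 mm to either side, turned up to 0.3 rad.
- rest: Pipe rest of bare steel screwed to the bench: a low bridge with two small rollers on top. Origin on the bench under the deck's middle. The passage runs along its y: open at +y, closed by a stop bar at -y. Deck from y -45 to +45 mm, 20 mm headroom below, deck top 28, rollers' top 62 mm up. Passage 100 mm clear between side rails 18 mm thick, 20 mm high, y -75 to +45 mm.
- rest_entry (a point): Point on the bench at the middle of the passage's open mouth (rest's y = +45 mm).
- rest_stop (a point): Point on the bench at the middle of the stop bar's inner face (rest's y = -60 mm); the bar is 16 mm high. With the plate home its origin is 75 mm from here (rest's y = +15 mm) and its near end sticks out 45 mm from under the deck.
- jar: Bystander: small green glass jar with a steel lid, 56 mm across, 70 mm high; origin at the centre of its underside.
- mould: Bystander: waisted brass mould, 54 mm across, 50 mm high; origin at the centre of its underside.
- block: Bystander: wooden block 50 x 50 x 45 mm high; origin at the centre of its underside.
Mind the look-alikes: they are no part of the job. There is more than one size of the plate; the job needs the middle-sized.

How it is judged:
By the outcome, as a careful person would: the job done as asked, in the order asked, and still so for the second after the job is handed in, with the robot touching nothing.
It also fails if it takes over 64 s, if anything falls off the work surface, if the arm or the gripper's body presses on something with over 40 N, if the wrist force passes 120 N, or if a joint passes its speed limit or range.

## Robot

A 7-joint arm with a two-finger parallel gripper is mounted at the origin on the work surface. World frame = base frame: x ahead of the robot, y to its left, z up, the work surface at z = 0. Lengths are in mm, angles in rad, forces in N, time in s.
With the tool pointing down it reaches from about 425 to 825 mm from the base axis. Payload 3.6 kg.
Tool frame: the origin (TCP) lies at the very end of the fingers, on their centre line; the grasp point (between the pads) lies 19 mm behind it; z points along the fingers, y is the direction in which the jaws open and shut (so a half turn about z gives the same grasp; the last joint's range is limited). The gripper opens to 85 mm and grips with 20 to 120 N. Pads are 22 mm wide; open, the fingers measure 114 mm over their backs; the gripper's body (76 mm by 85 mm) begins 54 mm behind the grasp point. The pads swing forward as they close: fully open they stand 13 mm farther back than shut.
Start: joints at [1.105, 0.615, -0.013, 1.423, 0.008, 1.103, -0.04], TCP at [276.75, -588.109, 231.297] pointing down, gripper open.
Joint ranges: [-3.12, 3.12], [-0.3, 2.06], [-1.34, 1.32], [0.26, 2.42], [-1.36, 4.5], [0.01, 1.98], [-2.84, 2.84]. Speed limits (rad/s): [2.79, 2.79, 3.14, 3.14, 3.14, 3.14, 3.14].

## Interface

Orientations are given as a unit quaternion [w, x, y, z].
In Python, from plant import manip gives the robot as it stands.
- The arm moves only by the shell command python3 -m inch 'ROWS' [FORCE]. ROWS is JSON, a list of rows, each an object with "dp": the shift along the tool's x, y, z in mm, a list of three; "rot": the turn, a rotation vector about the tool's x, y, z in degrees, a list of three; "hand": the opening in per cent of the stroke, from 0 (shut) to 100 (fully open). In form: [{"dp": [dx, dy, dz], "rot": [wx, wy, wz], "hand": hand}, ...]. A call has 1 to 12 rows; each row is the pose to reach, as a shift and turn from the pose commanded when the call began, along the tool's axes at that moment; what a row does not reach only later rows make up. A row lasts 1/8 s, in which the tool goes at most 62.5 mm and 10.7 degrees, less where a joint would pass 70% of its speed; a pose out of reach is approached as far as the arm can. A call with a gripper value outside its range is refused whole. The fingers move at their own pace and stop on an object; FORCE is the grip in N (left out, the last holds). Time passes only in rows, so rows that repeat a pose let the fingers close. It gives the time, the measured TCP pose, the force and the opening at its end, in the units of the state.
- manip.get_obs(): the state, without advancing time (a new reading comes with each control period).
- manip.capture(name): name is "scene" or "top" or "wrist"; returns the picture (400x640x3 uint8, red, green, blue); there is no depth.
- manip.camera_model(name): a dict with "camera_matrix" (3x3 intrinsics, pixels), "k1" (the pictures are not rectified: a ray, as slopes to the right and down, at radius r is drawn at 1 + k1 r^2 times it, then the intrinsics apply), "R" (3x3) and "t" (3): a world point X has camera coordinates R X + t; the wrist camera has in their place "hand_eye" (4x4, takes a point from camera to tool coordinates, whose origin is the TCP and whose axes are the flange's). Camera axes: x right, y down, z forward; pixel columns grow to the right and rows downward; lengths in mm; the calibration is good to about 2 mm. A picture is of the moment at which its call begins: read the wrist's pose just before it. camera_model takes no time and is no camera call.
- manip.finish_job(): hands the job in, once; it reports no verdict.
The state is a dict: "time": time; "qpos": joint angles; "qvel": joint speeds; "joint_torque": joint torques, N m; "tcp_pos": TCP position; "ee_rot": TCP orientation; "force": force on the tool from outside, world axes, zero at the start; "moment": the same for the moment, N m; "grip_width": opening from 0.0 (shut) to 1.0 (fully open).
Only numpy, scipy, OpenCV 4.12 (cv2) and the standard library are available. Lean on these libraries where they do the work, as an engineer would, in place of code of your own. Each camera call takes 0.05 s, during which the arm holds its last target. There are 200 camera calls.

## Working session

There is one attempt and no reset: what is moved stays moved. The work goes in short steps, Python scripts to look and compute and a shell command to move; the robot and the scene stay as the last step left them, time stands still between calls to the robot, and variables do not carry over. Pictures are saved under pics/ and viewed, about 8 in all and at most 12, crops included, and the job is handed in when it is done.

```bash
ls; mkdir -p pics; python3 - <<'E'
from plant import manip
import cv2
for n in("scene","top"):
    cv2.imwrite(f"pics/{n}0.png",manip.capture(n)[:,:,::-1])
    m=manip.camera_model(n);print(n,m)
o=manip.get_obs();print(o)
print(manip.camera_model("wrist"))
E
```

```text
pics
scene {'camera_matrix': array([[367.61463187,   0.        , 316.05499926],
       [  0.        , 367.61463187, 198.42268698],
       [  0.        ,   0.        ,   1.        ]]), 'k1': -0.03243433206117897, 'R': array([[-0.58133325,  0.81363269,  0.00731447],
       [ 0.63618828,  0.46011842, -0.61931859],
       [-0.50726337, -0.3553771 , -0.78510572]]), 't': array([ 330.22907588, -338.75060476, 1298.43979243])}
top {'camera_matrix': array([[414.96394545,   0.        , 328.19496072],
       [  0.        , 414.96394545, 196.64643396],
       [  0.        ,   0.        ,   1.        ]]), 'k1': -0.07537213957926041, 'R': array([[-0.00480452, -0.99997202, -0.00573324],
       [-0.9867123 ,  0.00567179, -0.16237815],
       [ 0.16240612,  0.00487691, -0.98671195]]), 't': array([  4.93267532, 575.8840787 , 954.6431656 ])}
{'time': 0.1, 'qpos': array([ 1.10449625,  0.61586107, -0.01265096,  1.42475005,  0.00807713,
        1.10341014, -0.04038848]), 'qvel': array([ 0.00015728, -0.00328711,  0.00055002, -0.00292488,  0.00152489,
       -0.00155651, -0.00157906]), 'joint_torque': array(
[... 284 characters left out ...]
rce': array([-0.8809565 , -0.90241522, -0.08892498]), 'moment': array([ 0.04677487, -0.02421157, -0.05374598]), 'grip_width': 0.9975087916100146}
{'camera_matrix': array([[315.42168104,   0.        , 317.7137349 ],
       [  0.        , 315.42168104, 197.1055438 ],
       [  0.        ,   0.        ,   1.        ]]), 'k1': 0.001409391624202222, 'hand_eye': array([[-7.49895948e-04, -9.55758127e-01, -2.94152751e-01,
         7.55026081e+01],
       [ 9.99999296e-01, -9.87345767e-04,  6.58733670e-04,
         1.53345430e-01],
       [-9.20020532e-04, -2.94152050e-01,  9.55758194e-01,
        -1.42836592e+02],
       [ 0.00000000e+00,  0.00000000e+00,  0.00000000e+00,
         1.00000000e+00]])}
```

View pics/top0.png

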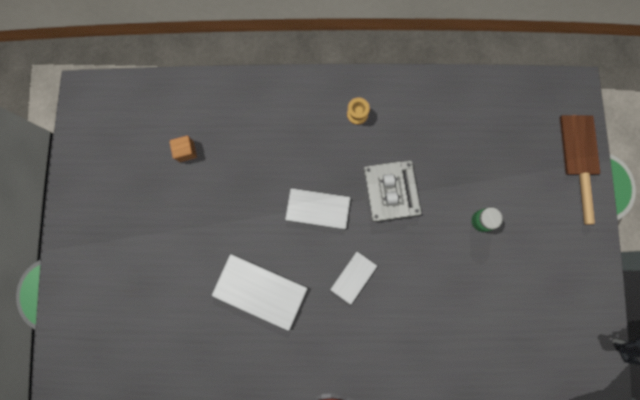

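View pics/scene0.png

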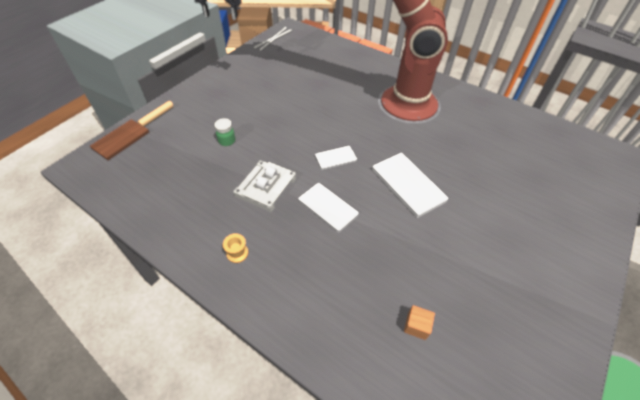

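```bash
cat > h.py <<'E'
import numpy as np, cv2
from plant import manip
from scipy.spatial.transform import Rotation as Rn
def cam(n,o=None):
    m=manip.camera_model(n);K=m["camera_matrix"];k=m["k1"]
    if n=="wrist":
        q=o["ee_rot"];T=np.eye(4);T[:3,:3]=Rn.from_quat([q[1],q[2],q[3],q[0]]).as_matrix();T[:3,3]=o["tcp_pos"]
        W=T@m["hand_eye"];R=W[:3,:3].T;t=-R@W[:3,3]
    else: R,t=np.array(m["R"]),np.array(m["t"])
    return K,k,R,t
def px2w(c,uv,z):
    K,k,R,t=c
    p=cv2.undistortPoints(np.array(uv,float).reshape(-1,1,2),K,np.array([k,0,0,0.])).reshape(-1,2)
    d=np.c_[p,np.ones(len(p))]@R;C=-R.T@t
    return C+d*((z-C[2])/d[:,2])[:,None]
def w2px(c,X):
    K,k,R,t=c
    return cv2.projectPoints(np.array(X,float).reshape(-1,1,3),cv2.Rodrigues(R)[0],t,K,np.array([k,0,0,0.]))[0].reshape(-1,2)
def blobs(img,thr=120,minA=150):
    hsv=cv2.cvtColor(img,cv2.COLOR_RGB2HSV)
    m=((hsv[...,2]>thr)&(hsv[...,1]<60)).astype(np.uint8)
    return [c for c in cv2.findContours(m,cv2.RETR_EXTERNAL,cv2.CHAIN_APPROX_NONE)[0] if cv2.contourArea(c)>minA]
E
python3 - <<'E'
from h import *
for n in("top","scene"):
    img=cv2.imread(f"pics/{n}0.png")[:,:,::-1].copy();c=cam(n)
    for b in blobs(img):
        ce=b.reshape(-1,2).mean(0)
        if n=="top" and not(200<ce[0]<510 and 80<ce[1]<340): continue
        if n=="scene" and not(180<ce[0]<480 and 110<ce[1]<300): continue
        for z in(14,20):
            w=px2w(c,b,z)[:,:2].astype(np.float32)
            r=cv2.minAreaRect(w);print(n,ce.round(),z,np.round(r[0],1),np.round(r[1],1),round(r[2],2))
    hsv=cv2.cvtColor(img,cv2.COLOR_RGB2HSV)
img=cv2.imread("pics/top0.png");img2=cv2.imread("pics/scene0.png")
cv2.imwrite("pics/c1.png",np.vstack([cv2.resize(img[150:240,280:430],(750,450),interpolation=2)[:300*1+150],]))
for nm,uv in(("jar",(487,222)),("mould",(358,116)),("block",(182,152))): print(nm,px2w(cam("top"),[uv],0).round())
E
```

```text
top [259. 292.] 14 [349.7 172.1] [209.5 113.3] 66.53
top [259. 292.] 20 [350.1 171.1] [208.3 112.7] 66.53
top [353. 277.] 14 [383.  -57.7] [ 63.6 115.7] 54.56
top [353. 277.] 20 [383.2 -57.4] [ 63.2 115. ] 54.56
top [491. 218.] 14 [ 526.3 -405.8] [54.2 52.8] 89.43
top [491. 218.] 20 [ 525.6 -403.4] [53.9 52.5] 89.43
top [317. 208.] 14 [552.8  29.3] [153.8  83.5] 81.04
top [317. 208.] 20 [552.   29.1] [152.9  83. ] 81.04
top [392. 190.] 14 [ 598.1 -157.8] [141.2 122.6] 8.05
top [392. 190.] 20 [ 597.1 -156.9] [140.3 121.9] 8.05
scene [372. 156.] 14 [ 95.1 -28.5] [1787.6 2894.4] 37.31
scene [372. 156.] 20 [102.5 -25.7] [1774.1 2872.5] 37.31
jar [[ 516. -399.    0.]]
mould [[797. -77.   0.]]
block [[704. 383.   0.]]
```

View pics/c1.png

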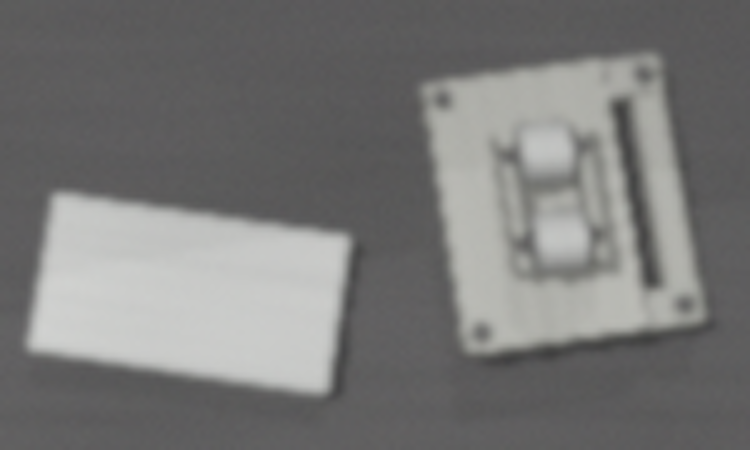

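```bash
cat >> h.py <<'E'
O=np.array([594.3,-141.5]);YAW=0.14
rx=np.array([np.cos(YAW),np.sin(YAW)]);ry=np.array([-rx[1],rx[0]])
def r2w(x,y): return O+x*rx+y*ry
def w2r(p): d=np.asarray(p)[...,:2]-O; return np.stack([d@rx,d@ry],-1)
def delta(x,y,z):
    "tool shift from the present pose to rest coords x,y at height z; and turn to tool x = rest y, pointing down"
    o=manip.get_obs();q=o["ee_rot"];R=Rn.from_quat([q[1],q[2],q[3],q[0]])
    D=R.inv().apply(np.r_[r2w(x,y),z]-o["tcp_pos"])
    G=np.c_[np.r_[ry,0],np.r_[rx,0],[0,0,-1]]
    return D.round(1),np.degrees((R.inv()*Rn.from_matrix(G)).as_rotvec()).round(2)
def st():
    o=manip.get_obs();print("t",round(o["time"],2),"tcp",o["tcp_pos"].round(1),"rest",w2r(o["tcp_pos"]).round(1),"F",o["force"].round(1),"g",round(o["grip_width"],2))
E
python3 -c "
from h import *
st();print(delta(-105,146,120),delta(-105,146,200))"
```

```text
t 0.1 tcp [ 276.5 -587.5  230.2] rest [-376.9 -397.3] F [-0.9 -0.9 -0.1] g 1.0
(array([ 420.3, -438.4,  111.3]), array([ -0.12,  -0.09, -72.82])) (array([ 420.3, -438.6,   31.3]), array([ -0.12,  -0.09, -72.82]))
```

```bash
python3 -m inch '[{"dp":[35,-36.5,5],"rot":[0,0,-6],"hand":0},{"dp":[70,-73,10],"rot":[0,0,-12],"hand":0},{"dp":[105,-109.5,15],"rot":[0,0,-18],"hand":0},{"dp":[140,-146,20],"rot":[0,0,-24],"hand":0},{"dp":[175,-182.5,25],"rot":[0,0,-30],"hand":0},{"dp":[210,-219,30],"rot":[0,0,-36],"hand":0},{"dp":[245,-255.5,35],"rot":[0,0,-42],"hand":0},{"dp":[280,-292,45],"rot":[0,0,-48],"hand":0},{"dp":[315,-328.5,60],"rot":[0,0,-54],"hand":0},{"dp":[350,-365,80],"rot":[0,0,-60],"hand":0},{"dp":[385,-402,100],"rot":[0,0,-66],"hand":0},{"dp":[420,-438,111],"rot":[0,0,-72.8],"hand":0}]' 20
python3 - <<'E'
from h import *
st();print(delta(-105,146,5))
o=manip.get_obs();cv2.imwrite("pics/w1.png",manip.capture("wrist")[:,:,::-1])
E
```

```text
time: 1.6
tcp_pos: [470.0, -11.6, 119.2]
ee_rot: [-0.001, 0.655, 0.756, -0.001]
force: [0.8, -0.1, 1.0]
grip_width: -0.003
t 1.6 tcp [470.  -11.6 119.2] rest [-104.9  146. ] F [ 0.8 -0.1  1. ] g -0.0
(array([-0.000e+00,  1.000e-01,  1.142e+02]), array([-0.1 , -0.01,  0.19]))
```

View pics/w1.png

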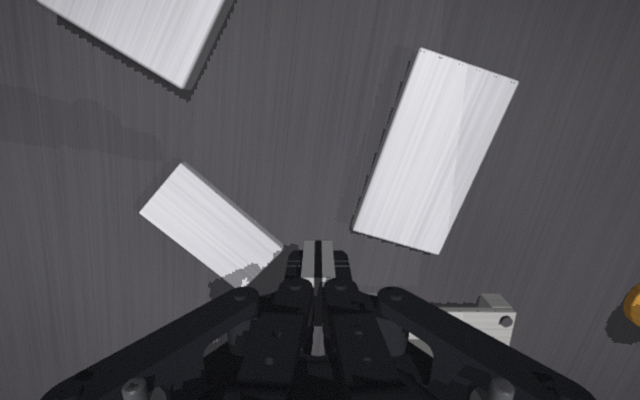

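```bash
cat >> h.py <<'E'
def wplate():
    "bright quads in the wrist picture, rest coords at z=14"
    o=manip.get_obs();img=manip.capture("wrist");c=cam("wrist",o)
    for b in blobs(img,140,2000):
        w=w2r(px2w(c,b,14)).astype(np.float32);r=cv2.minAreaRect(w)
        print("c",np.round(r[0],1),"size",np.round(r[1],1),"ang",round(r[2],1),"corners",cv2.boxPoints(r).round().tolist())
    return img
E
python3 - <<'E'
from h import *
wplate()
c=cam("wrist",manip.get_obs())
print(w2r(px2w(c,[(422,48),(518,80),(438,254),(353,230),(283,250),(181,164),(140,211)],14)).round(1))
E
```

```text
c [-195.5  115.1] size [ 59.2 107.8] ang 46.3 corners [[-255.0, 131.0], [-177.0, 56.0], [-136.0, 99.0], [-214.0, 174.0]]
c [-15.8 175. ] size [149.   79.2] ang 73.0 corners [[-75.0, 115.0], [0.0, 92.0], [44.0, 235.0], [-32.0, 258.0]]
c [-232.1  290.6] size [ 78.4 109.9] ang 58.5 corners [[-299.0, 286.0], [-206.0, 228.0], [-165.0, 295.0], [-258.0, 353.0]]
[[ -28.2  263.4]
 [  45.3  242.6]
 [   3.4   99.5]
 [ -71.8  121.4]
 [-131.8  102. ]
 [-211.5  176.8]
 [-250.2  136.7]]
```

```bash
python3 -m inch '[{"dp":[0,0,40],"rot":[0,0,0],"hand":0},{"dp":[0,0,80],"rot":[0,0,0],"hand":0},{"dp":[0,0,105],"rot":[0,0,0],"hand":0},{"dp":[0,0,114],"rot":[0,0,0],"hand":0},{"dp":[0,6,114],"rot":[0,0,0],"hand":0},{"dp":[0,12,114],"rot":[0,0,0],"hand":0},{"dp":[0,18,114],"rot":[0,0,0],"hand":0}]'
python3 -m inch '[{"dp":[0,2,0],"rot":[0,0,0],"hand":0},{"dp":[0,4,0],"rot":[0,0,0],"hand":0},{"dp":[0,6,0],"rot":[0,0,0],"hand":0},{"dp":[0,8,0],"rot":[0,0,0],"hand":0},{"dp":[0,10,0],"rot":[0,0,0],"hand":0},{"dp":[0,12,0],"rot":[0,0,0],"hand":0},{"dp":[0,14,0],"rot":[0,0,0],"hand":0},{"dp":[0,16,0],"rot":[0,0,0],"hand":0},{"dp":[0,18,0],"rot":[0,0,0],"hand":0},{"dp":[0,20,0],"rot":[0,0,0],"hand":0}]'
python3 - <<'E'
from h import *
st();wplate()
E
```

```text
time: 2.58
tcp_pos: [489.5, -10.5, 7.3]
ee_rot: [0.001, 0.656, 0.755, 0.001]
force: [-0.6, -0.2, 0.9]
grip_width: -0.0
time: 3.82
tcp_pos: [508.3, -7.6, 6.3]
ee_rot: [0.0, 0.656, 0.755, 0.0]
force: [-2.6, -0.8, 0.3]
grip_width: -0.001
t 3.83 tcp [508.3  -7.6   6.3] rest [-66.5 144.6] F [-2.6 -0.8  0.3] g -0.0
c [-197.3  120.2] size [58.1 89.9] ang 46.4 corners [[-250.0, 130.0], [-185.0, 68.0], [-145.0, 110.0], [-210.0, 172.0]]
c [ -4.7 182.8] size [140.3  78.6] ang 77.8 corners [[-58.0, 123.0], [19.0, 106.0], [49.0, 243.0], [-28.0, 260.0]]
```

```bash
python3 -m inch '[{"dp":[0,-10,0],"rot":[0,0,0],"hand":0},{"dp":[0,-18,0],"rot":[0,0,0],"hand":0},{"dp":[-13,-18,0],"rot":[0,0,0],"hand":0},{"dp":[-27,-18,0],"rot":[0,0,0],"hand":0},{"dp":[-27,-12,0],"rot":[0,0,0],"hand":0},{"dp":[-27,-8,0],"rot":[0,0,0],"hand":0},{"dp":[-27,-5,0],"rot":[0,0,0],"hand":0},{"dp":[-27,-3,0],"rot":[0,0,0],"hand":0},{"dp":[-27,-1,0],"rot":[0,0,0],"hand":0},{"dp":[-27,1,0],"rot":[0,0,0],"hand":0},{"dp":[-27,3,0],"rot":[0,0,0],"hand":0},{"dp":[-27,5,0],"rot":[0,0,0],"hand":0}]'
python3 -m inch '[{"dp":[0,2,0],"rot":[0,0,0],"hand":0},{"dp":[0,4,0],"rot":[0,0,0],"hand":0},{"dp":[0,6,0],"rot":[0,0,0],"hand":0},{"dp":[0,8,0],"rot":[0,0,0],"hand":0},{"dp":[0,8,0],"rot":[0,0,0],"hand":0}]'
python3 - <<'E'
from h import *
st();wplate()
E
```

```text
time: 5.38
tcp_pos: [516.8, -34.1, 6.3]
ee_rot: [0.0, 0.656, 0.755, -0.0]
force: [-2.1, -0.7, 0.1]
grip_width: -0.001
time: 6.0
tcp_pos: [525.1, -32.3, 6.4]
ee_rot: [0.0, 0.656, 0.755, 0.001]
force: [-1.9, -1.0, 0.1]
grip_width: 0.001
t 6.0 tcp [525.1 -32.3   6.4] rest [-53.3 117.8] F [-1.9 -1.   0.1] g 0.0
c [-183.1  106.2] size [58.1 83.6] ang 46.4 corners [[-233.0, 114.0], [-173.0, 56.0], [-133.0, 98.0], [-193.0, 156.0]]
c [  2.7 171. ] size [121.5  78.6] ang 85.7 corners [[-41.0, 113.0], [37.0, 107.0], [46.0, 229.0], [-32.0, 235.0]]
```

```bash
python3 -m inch '[{"dp":[0,-15,0],"rot":[0,0,0],"hand":0},{"dp":[0,-25,-10],"rot":[0,0,0],"hand":0},{"dp":[0,-25,-60],"rot":[0,0,0],"hand":0},{"dp":[20,-20,-110],"rot":[0,0,0],"hand":30},{"dp":[60,0,-130],"rot":[0,0,0],"hand":30},{"dp":[100,20,-130],"rot":[0,0,0],"hand":30},{"dp":[140,40,-130],"rot":[0,0,0],"hand":30},{"dp":[170,58,-130],"rot":[0,0,0],"hand":30},{"dp":[170,58,-130],"rot":[0,0,0],"hand":30}]'
python3 - <<'E'
from h import *
st();print(delta(4,285,4));cv2.imwrite("pics/w2.png",wplate()[:,:,::-1])
img=manip.capture("top")
c=cam("top")
for b in blobs(img):
    w=w2r(px2w(c,b,14)).astype(np.float32);r=cv2.minAreaRect(w)
    if abs(r[0][0])<250 and abs(r[0][1])<300: print("top",np.round(r[0],1),np.round(r[1],1),round(r[2],1))
E
```

```text
time: 7.18
tcp_pos: [559.1, 149.1, 137.6]
ee_rot: [-0.0, 0.654, 0.757, 0.003]
force: [-0.6, -0.6, -0.0]
grip_width: 0.299
t 7.17 tcp [559.1 149.1 137.6] rest [  5.7 292.7] F [-0.6 -0.6 -0. ] g 0.3
(array([ -8.3,  -2.3, 133.6]), array([ 0.25, -0.26,  0.35]))
c [  6.6 188.2] size [148.7  78.9] ang 87.7 corners [[-36.0, 115.0], [43.0, 112.0], [49.0, 261.0], [-30.0, 264.0]]
c [-199.7  343.5] size [209.  110.8] ang 58.4 corners [[-302.0, 284.0], [-207.0, 225.0], [-98.0, 403.0], [-192.0, 462.0]]
top [-197.8  112.7] [ 64.8 116.2] 46.6
top [-104.2 -252.2] [54.5 52.8] 81.4
top [  2.6 184.3] [155.3  83.9] 85.7
top [  1.7 -16.3] [125.1 141.8] 89.7
```

View pics/w2.png

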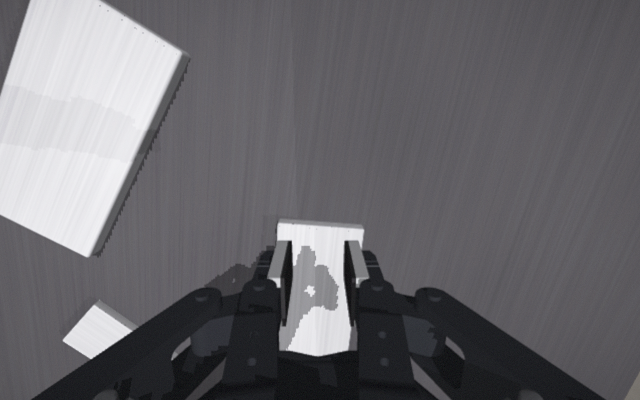

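```bash
python3 -m inch '[{"dp":[-2,-1,50],"rot":[0,0,0],"hand":30},{"dp":[-2,-1,100],"rot":[0,0,0],"hand":30},{"dp":[-2,-1,125],"rot":[0,0,0],"hand":30},{"dp":[-2,-1,132],"rot":[0,0,0],"hand":30},{"dp":[-6,-1,132],"rot":[0,0,0],"hand":30},{"dp":[-10,-1,132],"rot":[0,0,0],"hand":30},{"dp":[-14,-1,132],"rot":[0,0,0],"hand":30},{"dp":[-18,-1,132],"rot":[0,0,0],"hand":30},{"dp":[-22,-1,132],"rot":[0,0,0],"hand":30},{"dp":[-26,-1,132],"rot":[0,0,0],"hand":30},{"dp":[-30,-1,132],"rot":[0,0,0],"hand":30},{"dp":[-34,-1,132],"rot":[0,0,0],"hand":30}]'
python3 -m inch '[{"dp":[-4,0,0],"rot":[0,0,0],"hand":30},{"dp":[-8,0,0],"rot":[0,0,0],"hand":30},{"dp":[-12,0,0],"rot":[0,0,0],"hand":30},{"dp":[-16,0,0],"rot":[0,0,0],"hand":30},{"dp":[-20,0,0],"rot":[0,0,0],"hand":30},{"dp":[-24,0,0],"rot":[0,0,0],"hand":30},{"dp":[-28,0,0],"rot":[0,0,0],"hand":30},{"dp":[-32,0,0],"rot":[0,0,0],"hand":30},{"dp":[-36,0,0],"rot":[0,0,0],"hand":30}]'
python3 - <<'E'
from h import *
st();im=manip.capture("top");cv2.imwrite("pics/t2.png",cv2.resize(im[140:260,250:450],(800,480),interpolation=2)[:,:,::-1])
s=manip.capture("scene");cv2.imwrite("pics/s2.png",cv2.resize(s[110:260,200:400],(800,600),interpolation=2)[:,:,::-1])
E
```

```text
time: 8.78
tcp_pos: [562.0, 114.0, 5.4]
ee_rot: [-0.001, 0.655, 0.755, 0.003]
force: [-1.4, 5.6, 4.3]
grip_width: 0.301
time: 9.9
tcp_pos: [567.6, 78.0, 5.3]
ee_rot: [-0.001, 0.655, 0.756, 0.003]
force: [-1.2, 6.3, 2.3]
grip_width: 0.303
t 9.9 tcp [567.6  78.    5.3] rest [  4.2 221.1] F [-1.2  6.3  2.3] g 0.3
```

View pics/s2.png

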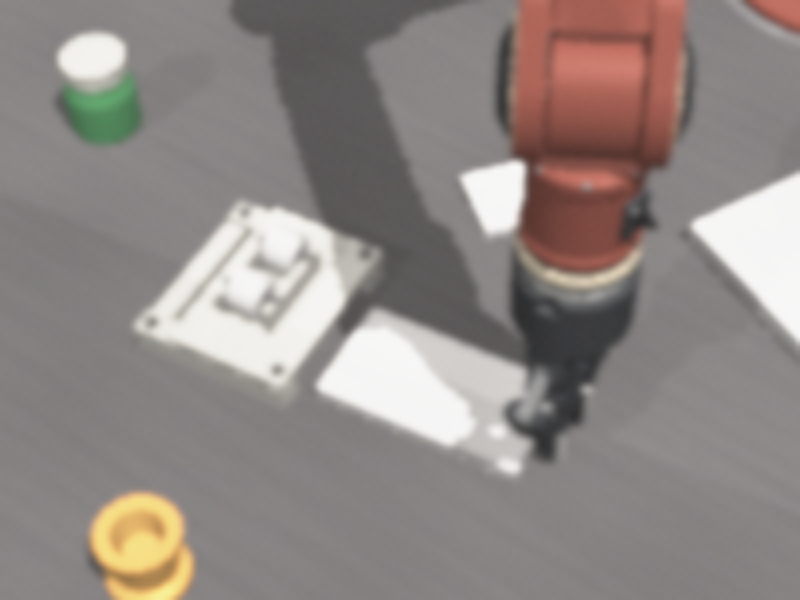

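View pics/t2.png

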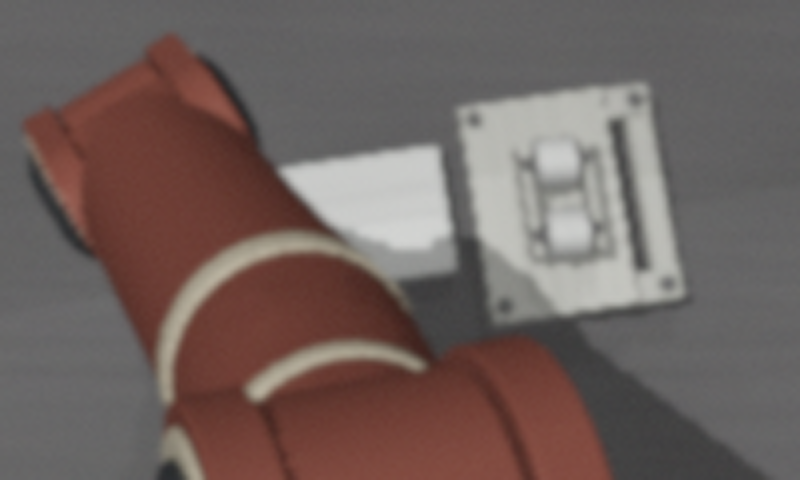

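```bash
python3 - <<'E'
from h import *
f=lambda L,o,s: np.array(L)/s+o
ct,cs=cam("top"),cam("scene")
print("top lead",w2r(px2w(ct,f([(438,147),(455,272)],(250,140),4),14)).round(1).tolist(),"side pt",w2r(px2w(ct,f([(283,167)],(250,140),4),14)).round(1).tolist())
print("top rest z28 mouth",w2r(px2w(ct,f([(457,105),(492,325)],(250,140),4),28)).round(1).tolist(),"far z20",w2r(px2w(ct,f([(648,82),(688,298)],(250,140),4),20)).round(1).tolist())
print("scene lead",w2r(px2w(cs,f([(317,387),(374,311)],(200,110),4),14)).round(1).tolist())
print("scene mouth z28",w2r(px2w(cs,f([(282,385),(383,254)],(200,110),4),28)).round(1).tolist(),"far z20",w2r(px2w(cs,f([(137,325),(243,202)],(200,110),4),20)).round(1).tolist())
E
```

```text
top lead [[46.0, 58.7], [-33.9, 60.7]] side pt [[47.4, 157.0]]
top rest z28 mouth [[67.8, 44.2], [-71.1, 44.9]] far z20 [[67.0, -78.4], [-71.6, -78.7]]
scene lead [[49.8, 60.9], [-26.2, 61.7]]
scene mouth z28 [[67.8, 45.8], [-65.4, 47.5]] far z20 [[65.6, -74.3], [-68.2, -73.8]]
```

```bash
python3 -m inch '[{"dp":[12,0,0],"rot":[0,0,0],"hand":30},{"dp":[20,0,-5],"rot":[0,0,0],"hand":0},{"dp":[20,0,-60],"rot":[0,0,0],"hand":0},{"dp":[10,10,-115],"rot":[0,0,0],"hand":0},{"dp":[-20,35,-125],"rot":[0,0,0],"hand":0},{"dp":[-50,60,-125],"rot":[0,0,0],"hand":0},{"dp":[-84,85,-125],"rot":[0,0,0],"hand":0},{"dp":[-84,85,-125],"rot":[0,0,0],"hand":0}]'
python3 - <<'E'
from h import *
st();wplate()
img=manip.capture("top");c=cam("top")
for b in blobs(img):
    w=w2r(px2w(c,b,14)).astype(np.float32);r=cv2.minAreaRect(w)
    if abs(r[0][0])<250 and abs(r[0][1])<300: print("top",np.round(r[0],1),np.round(r[1],1),round(r[2],1))
E
```

```text
time: 11.0
tcp_pos: [664.4, -2.6, 128.6]
ee_rot: [0.002, 0.659, 0.752, -0.002]
force: [-0.2, 0.3, -1.1]
grip_width: -0.002
t 11.0 tcp [664.4  -2.6 128.6] rest [ 88.8 127.8] F [-0.2  0.3 -1.1] g -0.0
c [-174.4   97.7] size [59.9 63. ] ang 46.6 corners [[-218.0, 98.0], [-172.0, 54.0], [-131.0, 98.0], [-177.0, 141.0]]
c [ 10.7 134.3] size [ 79.1 149.5] ang 0.2 corners [[-29.0, 209.0], [-29.0, 59.0], [50.0, 60.0], [50.0, 209.0]]
top [-158.3  -17.2] [154.1  35.1] 89.5
top [-104.  -251.1] [56.6 52.8] 81.4
top [  8.6 162.9] [84.3 97.9] 0.3
top [-1.4 15.9] [120.  214.1] 12.5
```

```bash
python3 -m inch '[{"dp":[0,0,40],"rot":[0,0,0],"hand":0},{"dp":[0,0,80],"rot":[0,0,0],"hand":0},{"dp":[0,0,110],"rot":[0,0,0],"hand":0},{"dp":[0,0,123],"rot":[0,0,0],"hand":0},{"dp":[0,0,123],"rot":[0,0,0],"hand":0}]'
python3 - <<'E'
from h import *
st();print(delta(50.5,134,5))
E
```

```text
time: 11.72
tcp_pos: [662.2, 4.0, 6.0]
ee_rot: [-0.001, 0.656, 0.755, -0.0]
force: [0.7, -0.3, 0.9]
grip_width: 0.003
t 11.72 tcp [662.2   4.    6. ] rest [ 87.5 134.6] F [ 0.7 -0.3  0.9] g 0.0
(array([ -0.6, -37. ,   1.1]), array([-0.09, -0.03,  0.06]))
```

```bash
python3 -m inch '[{"dp":[0,-8,0],"rot":[0,0,0],"hand":0},{"dp":[0,-16,0],"rot":[0,0,0],"hand":0},{"dp":[0,-21,0],"rot":[0,0,0],"hand":0},{"dp":[0,-24,0],"rot":[0,0,0],"hand":0},{"dp":[0,-26,0],"rot":[0,0,0],"hand":0},{"dp":[0,-28,0],"rot":[0,0,0],"hand":0},{"dp":[0,-30,0],"rot":[0,0,0],"hand":0},{"dp":[0,-32,0],"rot":[0,0,0],"hand":0},{"dp":[0,-34,0],"rot":[0,0,0],"hand":0},{"dp":[0,-36,0],"rot":[0,0,0],"hand":0},{"dp":[0,-37,0],"rot":[0,0,0],"hand":0},{"dp":[0,-37,0],"rot":[0,0,0],"hand":0}]'
python3 -c "
from h import *
st()"
python3 -m inch '[{"dp":[0,12,0],"rot":[0,0,0],"hand":0},{"dp":[0,25,-10],"rot":[0,0,0],"hand":0},{"dp":[0,25,-65],"rot":[0,0,0],"hand":30},{"dp":[20,15,-115],"rot":[0,0,0],"hand":30},{"dp":[55,-10,-125],"rot":[0,0,0],"hand":30},{"dp":[90,-40,-125],"rot":[0,0,0],"hand":30},{"dp":[110,-50,-125],"rot":[0,0,0],"hand":30},{"dp":[110,-50,-125],"rot":[0,0,0],"hand":30},{"dp":[110,-50,-125],"rot":[0,0,0],"hand":30}]'
python3 - <<'E'
from h import *
st();wplate();print(delta(0,235,4))
img=manip.capture("scene");c=cam("scene")
for b in blobs(img):
    w=w2r(px2w(c,b,14)).astype(np.float32);r=cv2.minAreaRect(w)
    if abs(r[0][0])<250 and abs(r[0][1])<300: print("scene",np.round(r[0],1),np.round(r[1],1),round(r[2],1))
E
```

```text
time: 13.22
tcp_pos: [626.5, -2.0, 6.6]
ee_rot: [0.0, 0.656, 0.755, 0.0]
force: [3.4, -0.4, 1.0]
grip_width: -0.005
t 13.22 tcp [626.5  -2.    6.6] rest [ 51.4 133.6] F [ 3.4 -0.4  1. ] g -0.0
time: 14.35
tcp_pos: [561.9, 98.1, 130.8]
ee_rot: [0.0, 0.657, 0.754, -0.001]
force: [0.4, 0.5, -0.7]
grip_width: 0.297
t 14.35 tcp [561.9  98.1 130.8] rest [  1.4 241.8] F [ 0.4  0.5 -0.7] g 0.3
c [-202.5  126.8] size [63.4 81.4] ang 46.7 corners [[-254.0, 132.0], [-195.0, 76.0], [-151.0, 122.0], [-210.0, 178.0]]
c [-1.000e-01  1.401e+02] size [ 79.1 144.7] ang 0.1 corners [[-40.0, 212.0], [-39.0, 68.0], [40.0, 68.0], [39.0, 213.0]]
c [-201.   331.9] size [186.4 100.3] ang 58.6 corners [[-292.0, 279.0], [-207.0, 226.0], [-110.0, 385.0], [-195.0, 438.0]]
(array([ -6.3,  -1.4, 126.8]), array([-0.06,  0.08, -0.17]))
```

```bash
python3 -m inch '[{"dp":[-2,-1,45],"rot":[0,0,0],"hand":30},{"dp":[-2,-1,90],"rot":[0,0,0],"hand":30},{"dp":[-2,-1,118],"rot":[0,0,0],"hand":30},{"dp":[-2,-1,126],"rot":[0,0,0],"hand":30},{"dp":[-8,-1,126],"rot":[0,0,0],"hand":30},{"dp":[-14,-1,126],"rot":[0,0,0],"hand":30},{"dp":[-18,-1,126],"rot":[0,0,0],"hand":30},{"dp":[-22,-1,126],"rot":[0,0,0],"hand":30},{"dp":[-26,-1,126],"rot":[0,0,0],"hand":30},{"dp":[-30,-1,126],"rot":[0,0,0],"hand":30},{"dp":[-34,-1,126],"rot":[0,0,0],"hand":30},{"dp":[-38,-1,126],"rot":[0,0,0],"hand":30}]'
python3 -m inch '[{"dp":[-4,0,0],"rot":[0,0,0],"hand":30},{"dp":[-8,0,0],"rot":[0,0,0],"hand":30},{"dp":[-12,0,0],"rot":[0,0,0],"hand":30},{"dp":[-16,0,0],"rot":[0,0,0],"hand":30},{"dp":[-20,0,0],"rot":[0,0,0],"hand":30},{"dp":[-24,0,0],"rot":[0,0,0],"hand":30},{"dp":[-27,0,0],"rot":[0,0,0],"hand":30},{"dp":[-30,0,0],"rot":[0,0,0],"hand":30}]'
python3 - <<'E'
from h import *
st();im=manip.capture("scene");cv2.imwrite("pics/s3.png",cv2.resize(im[110:260,200:400],(800,600),interpolation=2)[:,:,::-1])
E
```

```text
time: 15.95
tcp_pos: [566.1, 65.3, 6.0]
ee_rot: [-0.001, 0.655, 0.756, 0.002]
force: [-0.8, 4.3, 2.8]
grip_width: 0.298
time: 16.95
tcp_pos: [570.3, 35.6, 6.0]
ee_rot: [-0.001, 0.655, 0.756, 0.002]
force: [-0.3, 5.9, 3.9]
grip_width: 0.298
t 16.95 tcp [570.3  35.6   6. ] rest [  1.  178.7] F [-0.3  5.9  3.9] g 0.3
```

View pics/s3.png

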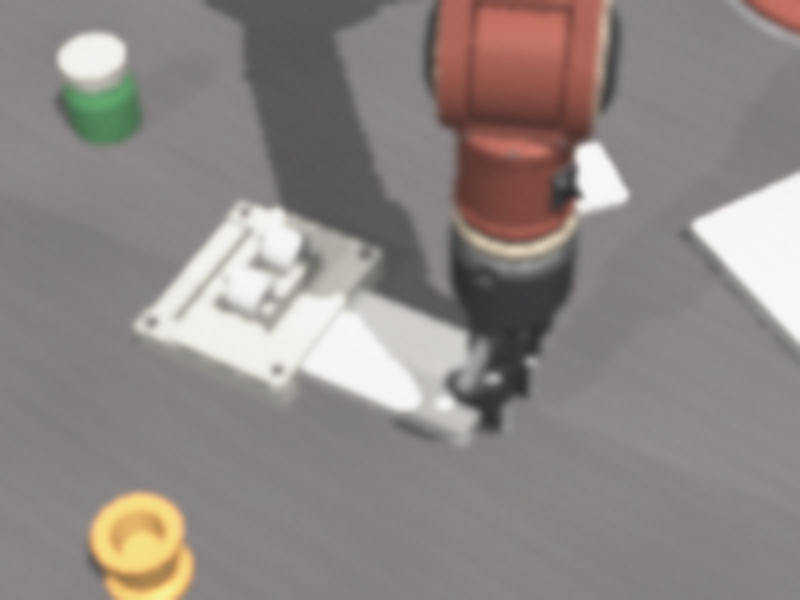

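```bash
python3 -m inch '[{"dp":[-4,0,0],"rot":[0,0,0],"hand":30},{"dp":[-8,0,0],"rot":[0,0,0],"hand":30},{"dp":[-12,0,0],"rot":[0,0,0],"hand":30},{"dp":[-16,0,0],"rot":[0,0,0],"hand":30},{"dp":[-20,0,0],"rot":[0,0,0],"hand":30},{"dp":[-24,0,0],"rot":[0,0,0],"hand":30},{"dp":[-28,0,0],"rot":[0,0,0],"hand":30},{"dp":[-32,0,0],"rot":[0,0,0],"hand":30},{"dp":[-36,0,0],"rot":[0,0,0],"hand":30},{"dp":[-40,0,0],"rot":[0,0,0],"hand":30},{"dp":[-44,0,0],"rot":[0,0,0],"hand":30},{"dp":[-48,0,0],"rot":[0,0,0],"hand":30}]'
python3 -m inch '[{"dp":[-3,0,0],"rot":[0,0,0],"hand":30},{"dp":[-6,0,0],"rot":[0,0,0],"hand":30},{"dp":[-9,0,0],"rot":[0,0,0],"hand":30},{"dp":[-11,0,0],"rot":[0,0,0],"hand":30},{"dp":[-13,0,0],"rot":[0,0,0],"hand":30},{"dp":[-15,0,0],"rot":[0,0,0],"hand":30}]'
python3 -c "
from h import *
st()"
```

```text
time: 18.5
tcp_pos: [577.0, -12.0, 6.0]
ee_rot: [-0.001, 0.655, 0.756, 0.002]
force: [-1.3, 5.4, 3.0]
grip_width: 0.3
time: 19.25
tcp_pos: [579.1, -26.7, 6.0]
ee_rot: [-0.001, 0.655, 0.756, 0.002]
force: [-1.2, 4.6, 3.9]
grip_width: 0.294
t 19.25 tcp [579.1 -26.7   6. ] rest [  0.9 115.8] F [-1.2  4.6  3.9] g 0.29
```

Expected contact at about TCP y 101.5; approach in 1 mm rows.

```bash
python3 -m inch '[{"dp":[-1.5,0,0],"rot":[0,0,0],"hand":30},{"dp":[-3,0,0],"rot":[0,0,0],"hand":30},{"dp":[-4.5,0,0],"rot":[0,0,0],"hand":30},{"dp":[-6,0,0],"rot":[0,0,0],"hand":30},{"dp":[-7,0,0],"rot":[0,0,0],"hand":30},{"dp":[-8,0,0],"rot":[0,0,0],"hand":30},{"dp":[-9,0,0],"rot":[0,0,0],"hand":30},{"dp":[-10,0,0],"rot":[0,0,0],"hand":30}]'
python3 -m inch '[{"dp":[-0.6,0,0],"rot":[0,0,0],"hand":30},{"dp":[-1.2,0,0],"rot":[0,0,0],"hand":30}]'
python3 -m inch '[{"dp":[-0.6,0,0],"rot":[0,0,0],"hand":30},{"dp":[-1.2,0,0],"rot":[0,0,0],"hand":30}]'
python3 -c "
from h import *
st()"
```

```text
time: 20.25
tcp_pos: [580.4, -36.5, 6.0]
ee_rot: [-0.001, 0.655, 0.756, 0.002]
force: [-1.2, 6.0, 3.9]
grip_width: 0.296
time: 20.5
tcp_pos: [580.6, -37.7, 6.0]
ee_rot: [-0.001, 0.655, 0.756, 0.002]
force: [-0.2, 5.5, 3.1]
grip_width: 0.298
time: 20.75
tcp_pos: [580.7, -38.8, 6.0]
ee_rot: [-0.001, 0.655, 0.756, 0.002]
force: [-1.0, 6.1, 3.8]
grip_width: 0.298
t 20.75 tcp [580.7 -38.8   6. ] rest [  0.9 103.6] F [-1.   6.1  3.8] g 0.3
```

```bash
python3 -m inch '[{"dp":[-0.6,0,0],"rot":[0,0,0],"hand":30},{"dp":[-1.2,0,0],"rot":[0,0,0],"hand":30}]'
python3 -m inch '[{"dp":[-0.5,0,0],"rot":[0,0,0],"hand":30},{"dp":[-1,0,0],"rot":[0,0,0],"hand":30}]'
python3 -m inch '[{"dp":[-0.5,0,0],"rot":[0,0,0],"hand":30},{"dp":[-1,0,0],"rot":[0,0,0],"hand":30}]'
python3 -m inch '[{"dp":[-0.5,0,0],"rot":[0,0,0],"hand":30},{"dp":[-1,0,0],"rot":[0,0,0],"hand":30}]'
```

```text
time: 21.0
tcp_pos: [580.9, -40.0, 6.0]
ee_rot: [-0.001, 0.655, 0.756, 0.002]
force: [-1.2, 5.8, 3.9]
grip_width: 0.301
time: 21.25
tcp_pos: [581.0, -41.0, 6.0]
ee_rot: [-0.001, 0.655, 0.756, 0.002]
force: [-0.5, 6.6, 4.3]
grip_width: 0.296
time: 21.5
tcp_pos: [581.1, -41.6, 6.0]
ee_rot: [-0.001, 0.655, 0.756, 0.002]
force: [-0.4, 7.2, 3.6]
grip_width: 0.299
time: 21.75
tcp_pos: [581.1, -41.6, 6.0]
ee_rot: [-0.002, 0.655, 0.756, 0.003]
force: [-1.8, 7.6, 4.1]
grip_width: 0.298
```

```bash
python3 -m inch '[{"dp":[-0.7,0,0],"rot":[0,0,0],"hand":30},{"dp":[-1.4,0,0],"rot":[0,0,0],"hand":30}]'
python3 -m inch '[{"dp":[-0.7,0,0],"rot":[0,0,0],"hand":30},{"dp":[-1.4,0,0],"rot":[0,0,0],"hand":30},{"dp":[-1.4,0,0],"rot":[0,0,0],"hand":30}]'
```

```text
time: 22.0
tcp_pos: [581.1, -41.6, 6.0]
ee_rot: [-0.002, 0.655, 0.756, 0.003]
force: [-2.2, 10.2, 4.4]
grip_width: 0.298
time: 22.38
tcp_pos: [581.1, -41.6, 6.0]
ee_rot: [-0.003, 0.654, 0.756, 0.004]
force: [-2.0, 12.1, 4.5]
grip_width: 0.302
```

```bash
python3 -m inch '[{"dp":[4,0,0],"rot":[0,0,0],"hand":30},{"dp":[12,0,0],"rot":[0,0,0],"hand":30},{"dp":[30,0,0],"rot":[0,0,0],"hand":30},{"dp":[40,0,-20],"rot":[0,0,0],"hand":30},{"dp":[50,0,-70],"rot":[0,0,0],"hand":30},{"dp":[70,0,-120],"rot":[0,0,0],"hand":30},{"dp":[110,0,-150],"rot":[0,0,0],"hand":30},{"dp":[150,0,-150],"rot":[0,0,0],"hand":30},{"dp":[190,0,-150],"rot":[0,0,0],"hand":30},{"dp":[220,0,-150],"rot":[0,0,0],"hand":30},{"dp":[220,0,-150],"rot":[0,0,0],"hand":30}]'
python3 - <<'E'
from h import *
st();t=manip.capture("top");s=manip.capture("scene")
a=cv2.resize(t[140:240,310:470],(800,500),interpolation=2);cv2.imwrite("pics/t4.png",a[:,:,::-1])
b=cv2.resize(s[110:260,200:400],(800,600),interpolation=2);cv2.imwrite("pics/s4.png",b[:,:,::-1])
E
```

```text
time: 23.75
tcp_pos: [549.7, 172.8, 156.9]
ee_rot: [-0.0, 0.654, 0.757, 0.001]
force: [-0.6, -0.6, -1.2]
grip_width: 0.296
t 23.75 tcp [549.7 172.8 156.9] rest [-3.000e-01  3.175e+02] F [-0.6 -0.6 -1.2] g 0.3
```

View pics/t4.png

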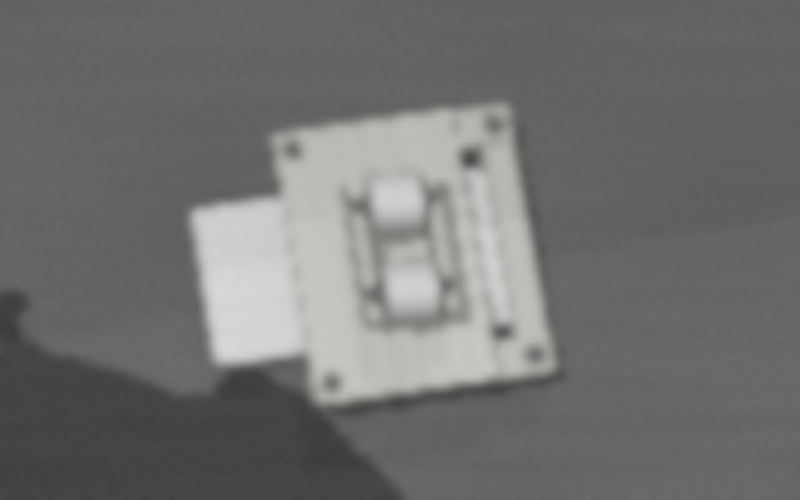

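View pics/s4.png

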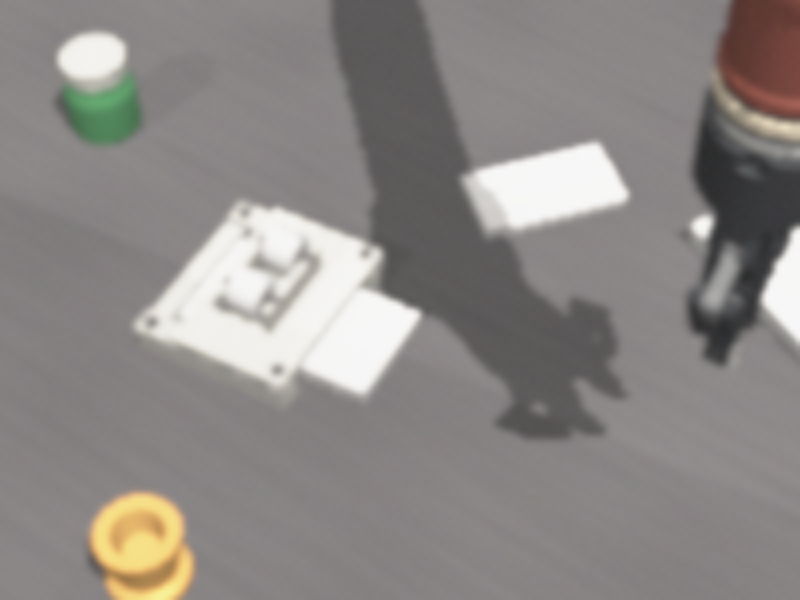

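```bash
python3 - <<'E'
from h import *
print(w2r(px2w(cam("top"),np.array([(190,208),(216,365)])/5+(310,140),14)).round(1),w2r(px2w(cam("scene"),np.array([(421,315),(365,396)])/4+(200,110),14)).round(1))
st();manip.finish_job()
E
```

```text
[[ 37.9  89.3]
 [-42.4  88.6]] [[-38.5  92.7]
 [ 41.3  93.3]]
t 23.85 tcp [550.8 168.  156.1] rest [1.000e-01 3.126e+02] F [-0.2 -1.9 -0.4] g 0.3
the job is handed in; nothing more can be done
```

The middle-sized plate is in under the deck, square to the passage and home against the stop bar. I handed the job in at about 24 s of the 64 s allowed.

**How it went:**
- I turned the plate square with two light fingertip pushes on its side.
- I then pushed its near end up to just short of the mouth. It sat about 10 mm to one side there, so I re-centred it with one more side push.
- With two fingertips on the near end I pushed it straight in, slowing to about 0.5 mm per row (4 mm/s) at the end.
- Sliding force was about 6 N. At the stop the fingers stalled while the force rose gently to about 12 N, the highest reading between moves. I then backed off and lifted clear.

**Last checks:**
- **Seating:** the gap between the deck and the stop bar now shows plate right up to the bar. The near end measured 89 mm along the rest from the top camera and 93 mm from the scene camera, where 90 mm is home. That spread is near the 2 mm calibration limit.
- **Alignment:** the plate is centred to about 2 mm and its near end is square in both views.
- **Bystanders and hand:** the jar and mould stand where they were. I did not re-check the block, but the arm never went near it. The hand is about 155 mm above the bench and touching nothing.

One thing I could not fully rule out: a picture partway through the insertion showed a dark strip beside the plate's near end. I took it for a shadow rather than lifting, because the forces stayed steady, and I carried on without checking it further.

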